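Close the lamphouse on its dowels and hold it shut for the screws

TASK

The microscope's lamphouse stands open on the optical table. First push the sprung plunger of its door switch right down to the end of its stroke and let it spring back, to check that it does not stick; then fetch the finned cover, fit it right side up over both dowels, and press it down against the plunger, without forcing it, until it sits flush on the rim all round. Finish while still holding the cover pressed shut (a colleague will drive the screws), and leave the other things on the table where they are.

Things in the scene. Friction and masses are not known exactly. Their poses are not given: they have to be found in the camera images.
- lamphouse: lower half of the lamphouse: a white box, open on top, 120 (x) by 84 (y) by 55 mm tall, walls 6 mm, bolted down (cannot move) by four feet, 7 mm high, that reach 17 mm beyond its y sides. A black tube, 46 mm in diameter, 34 mm long, sticks out of its +x end. Origin: centre of its underside, on the table; z up
- rim (a point): centre of the box's mouth, level with the flat rim, 55 mm above the lamphouse's origin. Inside, all but the plunger lies 8 mm or more below the rim, save two dowel bosses, 14 by 18 mm, inside the end walls and four 13 mm corner bosses, level with it
- plunger (a joint): travel of the door switch's sprung plunger (m), straight down: 0 = free, top 6 mm above the rim; 0.006 = top level with the rim (cover closed); 0.008 = end of stroke, top 2 mm below the rim. Springs back by itself: 3.6 N at 0, 6.0 N at 0.006, 6.8 N at 0.008, more than the cover's weight, so the cover closes only while pressed
- plunger_tip (a point): centre of the top of the plunger's round grey head, 14 mm in diameter; at x = -15 mm, y = 0 of the lamphouse and 61 mm above the table when free; there is at least 27 mm of free space in the box around its centre
- dowel_a (a point): axis of the steel dowel at the -x end of the lamphouse, at rim height: x = -49, y = +15 mm of the lamphouse. Dowels: 8 mm in diameter, 11 mm proud of the rim, the last 4 mm tapered to 3.6 mm
- dowel_b (a point): axis of the other, equal dowel, at the +x end, at rim height: x = +49, y = 0 of the lamphouse
- cover: upper half: loose aluminium cover, plate 120 (x) by 84 (y) by 5 mm; on top seven upright fins along x make a block 64 (x) by 40 mm (y, over the flat outer fins), centred, up to 35 mm above the underside; 0.21 kg. Origin: centre of the underside; z up through the fins. Starts flat on the table, fins up. Fitted, its origin is at point rim and its axes match the lamphouse's (not half a turn round)
- hole_a (a point): centre, on the underside, of the cover's through hole for dowel_a: x = -49, y = +15 mm of the cover; holes are 10 mm in diameter
- hole_b (a point): centre, on the underside, of the cover's through hole for dowel_b: x = +49, y = 0 of the cover
- screwdriver: bystander: screwdriver, 180 mm long along its x, lying on the table between the places of the lamphouse and the cover; leave it
- screw_tray: bystander: grey tray of screws, 70 by 100 by 22 mm, at the robot's right; leave it
- lens_tube: bystander: standing black lens tube, 36 mm in diameter, 58 mm tall; leave it
- post: bystander: post on a 75 by 25 mm foot, 120 mm tall; leave it
- blank_plate: bystander: plain plate 90 by 60 by 5 mm without fins; not the cover; leave it
- carton_1: bystander: white 70 mm carton; leave it
- carton_2: bystander: white 70 mm carton; leave it
- carton_3: bystander: white 70 mm carton, at the robot's left; leave it
Mind the look-alikes: they are no part of the job. Of the things like the lamphouse, leave any that is pink; of the rest the smaller one is meant. Of the things that look like the cover, take the one that is farthest to the robot's right at the start.

How it is judged (in metres and radians):
On the way, in this order (a step that is already met when the one before it is completed fails the run):
1. the plunger is pushed down to the end of its stroke, the cover still away from the lamphouse (value of joint plunger above 0.007 m and horizontal distance between cover and lamphouse above 0.12 m), for 0.1 s.
2. the plunger is let go and has sprung back (value of joint plunger below 0.001 m), for 0.1 s.
3. the cover is on both dowels, right side up (horizontal distance between hole_a and dowel_a below 0.003 m and horizontal distance between hole_b and dowel_b below 0.003 m and z of cover in the frame of lamphouse below 0.063 m and angle between cover's own z axis and vertical below 0.1 rad), for 0.1 s.
At the end, for the whole second after the job is handed in: Both holes within 3 mm of their dowels, the cover right side up within 0.025 rad of level and its underside within 1.3 mm of the rim, the plunger held at least 5 mm down, the cover at rest, and the fingers still holding it with more than 3 N (horizontal distance between hole_a and dowel_a below 0.003 m and horizontal distance between hole_b and dowel_b below 0.003 m and z of cover in the frame of lamphouse between 0.053 and 0.0563 m and angle between cover's own z axis and vertical below 0.025 rad and value of joint plunger above 0.005 m and contact force between the fingers and cover above 3 N and linear speed of cover below 0.01 m/s); the arm keeps its last pose, push and grip.
It fails at once if the cover was slammed or forced onto the lamphouse (more than 60 N) (contact force between cover and lamphouse above 60 N).
It fails at once if a bystander was moved by more than 30 mm (distance of any of screwdriver, screw_tray, lens_tube, post, blank_plate, carton_1, carton_2, carton_3 from where it was at the start of the episode above 0.03 m).
It also fails if it takes over 48 s, if anything falls off the work surface, if the arm or the gripper's body presses on something with over 40 N, if the wrist force passes 120 N, or if a joint passes its speed limit or range.

ROBOT

A 6-joint arm with a two-finger parallel gripper is mounted at the origin on the work surface. World frame = base frame: x ahead of the robot, y to its left, z up, the work surface at z = 0. Lengths are in mm, angles in rad, forces in N, time in s.
With the tool pointing down it reaches from about 400 to 925 mm from the base axis. Payload 3.4 kg.
Tool frame: the origin (TCP) lies at the very end of the fingers, on their centre line; the grasp point (between the pads) lies manip.grip_depth behind it (manip.grip_depth is the distance from the TCP to the grasp point, in mm); z points along the fingers, y is the line along which they close (so a half turn about z gives the same grasp; the last joint's range is limited). The gripper opens to 85 mm and grips with 20 to 120 N. Pads are 22 mm wide; open, the fingers measure 114 mm over their backs; the gripper's body (76 mm by 85 mm) begins 54 mm behind the grasp point. The pads swing forward as they close: fully open they stand 13 mm farther back than shut.
Start: joints at [1.105, 0.307, 1.506, -0, 1.328, -0.073], TCP at [220.12, 531.205, 231.305] pointing down, gripper open.
Joint ranges: [-3.12, 3.12], [-1.05, 2.28], [0.14, 2.33], [-1.42, 4.57], [0.1, 2.73], [-2.68, 2.68]. Speed limits (rad/s): [2.57, 2.57, 3.14, 3.14, 3.14, 3.14].

INTERFACE

Orientations are given as a unit quaternion [w, x, y, z].
In Python, from rig import manip, eyes gives the robot as it stands. The module is installed in compiled form; this text tells all that it offers.
- The arm moves only by the shell command python3 -m creep 'ROWS' [FORCE]. ROWS is JSON, a list of rows, each a list of 7 numbers: the shift along the tool's x, y, z in m, then the turn, a rotation vector about the tool's x, y, z in degrees, then the opening, from -1 (shut) to 1 (fully open). A call has 1 to 12 rows; each row shifts and turns the commanded pose from where the row before left it, along the tool's axes as they then stand; what a row does not reach is not made up. A row lasts 1/12 s, in which the tool goes at most 41.7 mm and 7.16 degrees, less where a joint would pass 70% of its speed; a pose out of reach is approached as far as the arm can. A call with a gripper value outside its range is refused whole. The fingers move at their own pace and stop on an object; FORCE is the grip in N (left out, the last holds). Time passes only in rows, so rows that do not move let the fingers close. It gives the time, the measured TCP pose, the force, the opening and the grip force at its end, in the units of the state.
- manip.get_obs(): the state, without advancing time (a new reading comes with each control period).
- eyes.capture(name): name is "scene" or "top" or "wrist"; returns the picture (420x560x3 uint8, red, green, blue); there is no depth.
- eyes.camera_info(name): a dict with "fx", "fy", "cx", "cy" (pixels), "distortion" ([k1, k2, p1, p2, k3] as OpenCV has them; the pictures are not rectified), "R" (3x3) and "t" (3): a world point X has camera coordinates R X + t; the wrist camera has in their place "hand_eye" (4x4, takes a point from camera to tool coordinates, whose origin is the TCP and whose axes are the flange's). Camera axes: x right, y down, z forward; pixel columns grow to the right and rows downward; lengths in mm; the calibration is good to about 2 mm. A picture is of the moment at which its call begins: read the wrist's pose just before it. camera_info takes no time and is no camera call.
- manip.sign_off(): hands the job in; it is judged then, once.
Trained networks look in the newest picture that a camera, given by its name, has taken for a name from the list of things; names that differ only in an ending like _2 or _b are one class to them, and where a whole thing is asked for, a point or a joint stands for the part that bears it (a point fixed in the world has none). Each returns a list of dicts, best first, with "confidence" (0 to 1); they miss things now and then, are a little off and sometimes report something else, mostly with a low value. They report only what shows in the picture. A call takes as long as a camera call. They do not tell look-alikes from the thing itself.
- eyes.spot_in(camera, name): "box" ([left, top, width, height] in pixels, round what is visible of it).
- eyes.trace(camera, name): "mask" (420x560 bool, what is visible of it) and "box" ([left, top, width, height] in pixels, round what is visible of it).
- eyes.tip_of(camera, name): "uv" ([column, row] in pixels: a listed point, or the origin of a listed thing).
The state is a dict: "clock": time; "qpos": joint angles; "qd": joint speeds; "joint_torque": joint torques, N m; "eef_pos": TCP position; "eef_rot": TCP orientation; "force": force on the tool from outside, world axes, zero at the start; "moment": the same for the moment, N m; "grip_width": finger opening in mm; "grip_force": force on a finger pad.
Only numpy, scipy, OpenCV 4.12 (cv2) and the standard library are available. Lean on these libraries where they do the work, as an engineer would, in place of code of your own. Each camera call takes 0.05 s, during which the arm holds its last target. There are 200 camera calls.

## Working session

There is one attempt and no reset: what is moved stays moved. The work goes in short steps, Python scripts to look and compute and a shell command to move; the robot and the scene stay as the last step left them, time stands still between calls to the robot, and variables do not carry over. Pictures are saved under pics/ and viewed, at most 10 in all, crops included, and the job is handed in when it is done.

```bash
mkdir -p pics; ls; cat > h.py <<'E'
import numpy as np, cv2
from rig import manip, eyes
from scipy.spatial.transform import Rotation as Ro
def rot(q): return Ro.from_quat([q[1],q[2],q[3],q[0]]).as_matrix()
def ray(cam,uv,obs=None):
    c=eyes.camera_info(cam)
    K=np.array([[c['fx'],0,c['cx']],[0,c['fy'],c['cy']],[0,0,1.]])
    p=cv2.undistortPoints(np.array([[uv]],float),K,np.array(c['distortion'],float))[0,0]
    d=np.array([p[0],p[1],1])
    if cam=='wrist':
        o=obs or manip.get_obs(); H=np.array(c['hand_eye']); R=rot(o['eef_rot'])
        return R@H[:3,3]+np.array(o['eef_pos']), R@H[:3,:3]@d
    R=np.array(c['R']);t=np.array(c['t'])
    return -R.T@t, R.T@d
def at_z(cam,uv,z,obs=None):
    o,d=ray(cam,uv,obs); return o+d*(z-o[2])/d[2]
def snap(cam,name):
    im=eyes.capture(cam); cv2.imwrite('pics/'+name,cv2.cvtColor(im,cv2.COLOR_RGB2BGR)); return im
E
python3 - <<'E'
from h import *
print(manip.grip_depth, manip.get_obs())
a=snap('scene','s0.png'); 
b=snap('top','t0.png'); c=snap('wrist','w0.png')
for cam in ['top','scene']:
  for n in ['lamphouse','cover','plunger_tip','rim','dowel_a','hole_a','screwdriver','screw_tray','carton_1','lens_tube','post','blank_plate']:
    f=eyes.tip_of(cam,n)
    print(cam,n,[(np.round(x['uv']).tolist(),round(x['confidence'],2),np.round(at_z(cam,x['uv'],{'plunger_tip':61,'rim':55,'dowel_a':55}.get(n,0))[:2]).tolist()) for x in f])
for n in['top','scene','wrist']:print(n,eyes.camera_info(n))
E
```

```text
pics
18.700000000000003 {'clock': 0.0, 'qpos': array([ 1.10452342e+00,  3.07563773e-01,  1.50771268e+00,  2.89334939e-05,
        1.32842671e+00, -7.35038044e-02]), 'qd': array([-3.97739733e-05,  6.68115971e-04, -1.25132271e-03, -9.37659852e-04,
       -1.06155066e-03, -3.87053982e-04]), 'joint_torque': array([ 1.13998904e-03, -4.57550991e+01, -2.51910567e+01, -4.42028067e-04,
        1.29864729e-02, -2.91937823e-06]), 'eef_pos': array([219.76588142, 530.55478624, 230.37153522]), 'eef_rot': array([-2.94887596e-04,  1.95127970e-01,  9.80777223e-01, -1.01331009e-03]), 'force': array([0.72677214, 1.12558205, 0.80054944]), 'moment': array([-0.04722322,  0.01080064,  0.04325489]), 'grip_force': 0.0, 'grip_width': 85.34672687168752}
top lamphouse [([383.0, 186.0], 0.93, [614.0, -437.0]), ([320.0, 220.0], 0.74, [495.0, -222.0]), ([252.0, 220.0], 0.67, [498.0, 5.0]), ([428.0, 279.0], 0.61, [303.0, -580.0])]
top cover [([137.0, 178.0], 0.67, [638.0, 399.0]), ([189.0, 202.0], 0.58, [558.0, 216.0])]
top plunger_tip [([388.0, 188.0], 0.61, [593.0, -440.0])]
top rim [([319.0, 223.0], 0.83, [480.0
[... 3017 characters left out ...]
      [ 0.52469687,  0.60691985, -0.59694346],
       [-0.39181563, -0.45036013, -0.80228191]]), 't': array([ 483.22937517, -176.87830257, 1340.28875548])}
wrist {'fx': 325.6654012452065, 'fy': 325.6654012452065, 'cx': 275.0712494092284, 'cy': 211.82667916091953, 'distortion': array([0.00758239, 0.        , 0.        , 0.        , 0.        ]), 'hand_eye': array([[ 2.03951964e-04, -9.65249658e-01, -2.61329401e-01,
         6.61779366e+01],
       [ 9.99999600e-01, -3.08321656e-05,  8.94321947e-04,
         8.29681419e-01],
       [-8.71301305e-04, -2.61329479e-01,  9.65249265e-01,
        -1.42157843e+02],
       [ 0.00000000e+00,  0.00000000e+00,  0.00000000e+00,
         1.00000000e+00]])}
```

```bash
python3 -c "
import cv2
cv2.imwrite('pics/t0b.png',cv2.resize(cv2.imread('pics/t0.png')[110:310,90:470],(798,420),interpolation=cv2.INTER_CUBIC))"
```

```text
(no output)
```

View pics/t0b.png

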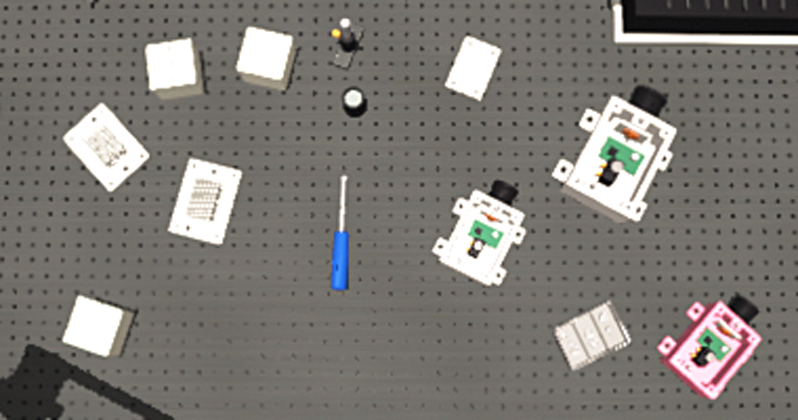

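View pics/s0.png

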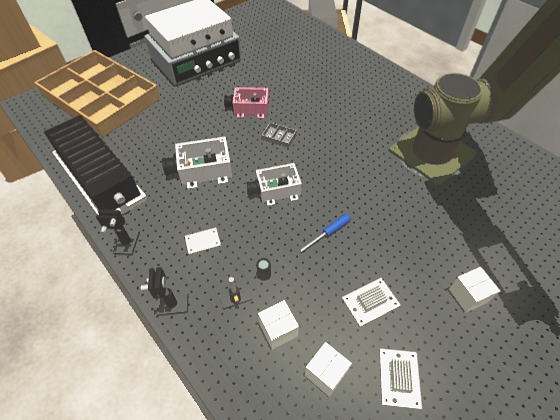

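Three things look like the lamphouse in the top view: pink (432,275), large white (387,188) and small white (320,222). I take the small white one. The finned covers are at (137,178) and (189,202), and the latter, at y≈+217, is farther right, so it is the cover. Next I fly over it for the close check.

```bash
python3 -m creep '[[-0.037,-0.0145,0,0,0,0,1],[-0.037,-0.0145,0,0,0,0,1],[-0.037,-0.0145,0,0,0,0,1],[-0.037,-0.0145,0,0,0,0,1],[-0.037,-0.0145,0,0,0,0,1],[-0.037,-0.0145,0,0,0,0,1],[-0.037,-0.0145,0,0,0,0,1],[-0.037,-0.0145,0,0,0,0,1],[-0.037,-0.0145,0,0,0,0,1],[-0.037,-0.0145,0,0,0,0,1],[-0.02,-0.008,0,0,0,0,1],[0,0,0,0,0,0,1]]'
python3 - <<'E'
from h import *
o=manip.get_obs(); print(o['eef_pos'],o['eef_rot'],o['force'])
snap('wrist','w1.png')
for n in ['cover','hole_a']:
    f=eyes.tip_of('wrist',n)
    print(n,[(np.round(x['uv'],1).tolist(),round(x['confidence'],2),np.round(at_z('wrist',x['uv'],5 if n=='hole_a' else 0,o)[:2],1).tolist()) for x in f])
E
```

```text
clock: 2.35
eef_pos: [525.8, 237.1, 231.3]
eef_rot: [0.001, 0.197, 0.98, -0.0]
force: [0.2, 0.5, -0.1]
grip_width: 85.4
grip_force: 0.0
[525.8120563  237.12371553 231.29409964] [ 1.45261833e-03  1.97476980e-01  9.80306361e-01 -4.13038048e-04] [ 0.20310841  0.49723202 -0.1056007 ]
cover [([428.6, 219.2], 0.78, [638.5, 389.9]), ([264.6, 205.8], 0.59, [547.5, 215.8])]
hole_a [([391.9, 198.4], 0.81, [595.4, 355.9]), ([453.3, 244.3], 0.78, [678.2, 406.9]), ([275.3, 160.2], 0.63, [502.5, 248.4]), ([274.9, 241.1], 0.55, [591.4, 210.6])]
```

View pics/w1.png

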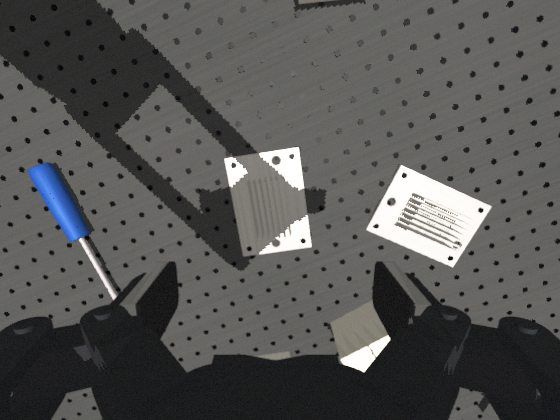

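The crop confirms it. The cover is at (270,203), with hole_a at (276,160) (near end, +y side), hole_b at (276,242) and the fins up. So its x points away from the robot, with yaw ≈ -14°. On to the lamphouse, closing the fingers on the way.

```bash
python3 -m creep '[[-0.012,-0.0344,0,0,0,0,-1],[-0.012,-0.0344,0,0,0,0,-1],[-0.012,-0.0344,0,0,0,0,-1],[-0.012,-0.0344,0,0,0,0,-1],[-0.012,-0.0344,0,0,0,0,-1],[-0.012,-0.0344,0,0,0,0,-1],[-0.012,-0.0344,0,0,0,0,-1],[-0.012,-0.0344,0.01,0,0,0,-1],[-0.012,-0.0344,0.01,0,0,0,-1],[-0.012,-0.0344,0.01,0,0,0,-1],[-0.012,-0.0344,0.01,0,0,0,-1],[-0.012,-0.0344,0.01,0,0,0,-1]]'
python3 -m creep '[[0,0,0,0,0,0,-1],[0,0,0,0,0,0,-1]]'
python3 - <<'E'
from h import *
o=manip.get_obs(); print(o['eef_pos'],o['eef_rot'],o['force'])
snap('wrist','w2.png')
for n,z in [('rim',55),('lamphouse',0),('plunger_tip',61),('dowel_a',55)]:
    f=eyes.tip_of('wrist',n)
    print(n,[(np.round(x['uv'],1).tolist(),round(x['confidence'],2),np.round(at_z('wrist',x['uv'],z,o)[:2],1).tolist()) for x in f])
E
```

```text
clock: 3.5
eef_pos: [496.5, -195.6, 181.2]
eef_rot: [0.0, 0.194, 0.981, 0.0]
force: [-0.5, 0.3, 0.0]
grip_width: 0.1
grip_force: 0.0
clock: 3.67
eef_pos: [496.3, -195.9, 180.7]
eef_rot: [-0.001, 0.196, 0.981, 0.0]
force: [-0.2, 1.6, 0.5]
grip_width: -0.5
grip_force: 0.0
[ 496.33568376 -195.89687501  180.6678255 ] [-7.66129959e-04  1.96029058e-01  9.80597672e-01  4.75599102e-04] [-0.15224463  1.57207616  0.54157126]
rim [([250.5, 197.8], 0.7, [483.2, -211.6])]
lamphouse [([252.0, 187.2], 0.69, [483.5, -214.4])]
plunger_tip [([251.7, 180.5], 0.67, [469.3, -204.0])]
dowel_a [([271.5, 142.9], 0.9, [448.2, -177.7]), ([246.7, 255.3], 0.73, [529.5, -235.6])]
```

View pics/w2.png

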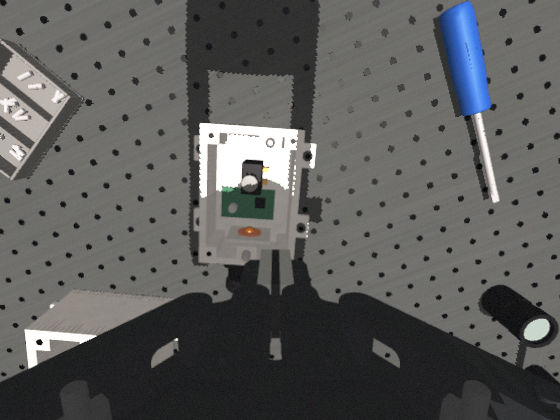

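Wrist view: the lamphouse is at (250,195), with the grey plunger head at (251,181) and the dowels at (271,143) and (247,255). The positions agree with the given sizes (dowel spacing 99.8 against 99.1). Now going over the plunger and down.

```bash
python3 -m creep '[[0.0101,-0.0093,0.01,0,0,0,-1],[0.0101,-0.0093,0.02,0,0,0,-1],[0,0,0.03,0,0,0,-1],[0,0,0.025,0,0,0,-1],[0,0,0.02,0,0,0,-1],[0,0,0.01,0,0,0,-1],[0,0,0.0035,0,0,0,-1],[0,0,0.0035,0,0,0,-1],[0,0,0.003,0,0,0,-1],[0,0,0.0025,0,0,0,-1],[0,0,0,0,0,0,-1]]'
```

```text
clock: 4.83
eef_pos: [471.4, -204.7, 54.7]
eef_rot: [0.0, 0.195, 0.981, 0.0]
force: [-1.9, 3.6, 6.1]
grip_width: -0.1
grip_force: 3.0
```

```bash
python3 -m creep '[[0,0,0.0012,0,0,0,-1],[0,0,0.0008,0,0,0,-1],[0,0,0,0,0,0,-1],[0,0,0,0,0,0,-1]]'
```

```text
clock: 5.17
eef_pos: [471.5, -204.8, 53.2]
eef_rot: [0.001, 0.195, 0.981, 0.0]
force: [-1.9, 3.8, 6.5]
grip_width: -0.1
grip_force: 3.3
```

```bash
python3 -m creep '[[0,0,0.0008,0,0,0,-1],[0,0,0.0005,0,0,0,-1],[0,0,0,0,0,0,-1],[0,0,0,0,0,0,-1]]'
```

```text
clock: 5.5
eef_pos: [471.5, -204.9, 52.9]
eef_rot: [0.001, 0.195, 0.981, 0.0]
force: [-3.4, 3.8, 14.7]
grip_width: 0.4
grip_force: 7.4
```

The plunger is bottomed (the force jumped to 15 N at z 53). Now I lift off and measure the lamphouse once more from another height.

```bash
python3 -m creep '[[0,0,-0.01,0,0,0,-1],[0,0,-0.03,0,0,0,-1],[0,0,-0.04,0,0,0,-1],[-0.02,0,-0.03,0,0,0,-1],[-0.016,-0.01,-0.02,0,0,0,-1],[0,0,0,0,0,0,-1],[0,0,0,0,0,0,-1]]'
python3 - <<'E'
from h import *
o=manip.get_obs(); print(o['eef_pos'],o['eef_rot'],o['force'])
im=snap('wrist','w3.png')
cv2.imwrite('pics/w3c.png',cv2.cvtColor(cv2.resize(im[60:320,130:390],(780,780),interpolation=cv2.INTER_CUBIC)[:600],cv2.COLOR_RGB2BGR))
for n,z in [('rim',55),('plunger_tip',61),('dowel_a',55),('dowel_b',55)]:
    f=eyes.tip_of('wrist',n)
    print(n,[(np.round(x['uv'],1).tolist(),round(x['confidence'],2),np.round(at_z('wrist',x['uv'],z,o)[:2],1).tolist()) for x in f])
E
```

```text
clock: 6.08
eef_pos: [502.7, -230.0, 183.1]
eef_rot: [0.003, 0.195, 0.981, -0.001]
force: [0.3, 0.5, -0.5]
grip_width: 0.1
grip_force: 0.0
[ 502.73847422 -229.96657723  183.0663348 ] [ 0.00319852  0.19537178  0.98072338 -0.00113995] [ 0.29202678  0.4590915  -0.49420147]
rim [([285.1, 177.3], 0.92, [485.9, -212.9]), ([287.4, 157.8], 0.3, [471.7, -205.1])]
plunger_tip [([287.7, 157.2], 0.51, [470.6, -204.6]), ([279.5, 232.5], 0.44, [527.2, -235.0])]
dowel_a [([281.4, 231.9], 0.97, [529.3, -234.0]), ([139.8, 329.1], 0.89, [568.1, -395.6]), ([306.0, 116.4], 0.58, [447.1, -179.3]), ([525.4, 281.9], 0.46, [658.7, -47.1])]
dowel_b [([281.4, 231.9], 0.97, [529.3, -234.0]), ([139.8, 329.1], 0.89, [568.1, -395.6]), ([306.0, 116.4], 0.58, [447.1, -179.3]), ([525.4, 281.9], 0.46, [658.7, -47.1])]
```

View pics/w3c.png

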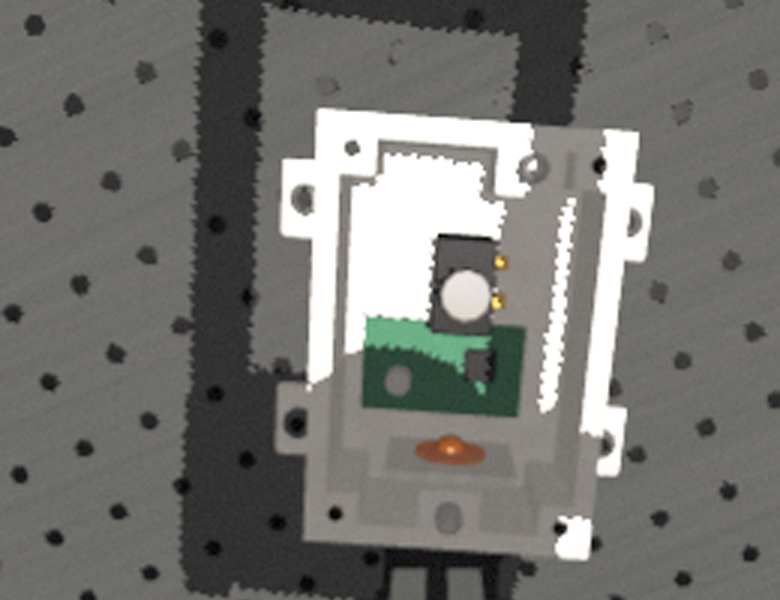

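The crop shows the sprung-back plunger at (465,296), the dowels at (531,170) and (449,517), and the rim corners at (316,109), (638,131), (304,541) and (590,558). I fit the pose from these.

```bash
python3 - <<'E'
from h import *
o={'eef_pos':[502.738,-229.967,183.066],'eef_rot':[0.0032,0.19537,0.98072,-0.00114]}
def fit(P,W):
    P=np.array(P,float);W=np.array(W,float); Pc=P.mean(0);Wc=W.mean(0)
    a=np.sum((P-Pc)[:,0]*(W-Wc)[:,1]-(P-Pc)[:,1]*(W-Wc)[:,0]);b=np.sum((P-Pc)*(W-Wc))
    th=np.arctan2(a,b);c,s=np.cos(th),np.sin(th);R=np.array([[c,-s],[s,c]]);t=Wc-R@Pc
    print(np.degrees(th),t,np.round(W-(P@R.T+t),1).tolist())
def w(u,z): return at_z('wrist',[u[0]/3+130,u[1]/3+60],z,o)[:2]
C=[(316,109),(638,131),(304,541),(590,558)];L=[(-60,-42),(-60,42),(60,-42),(60,42)]
fit(L,[w(c,55) for c in C])
D=[(531,170),(449,517)]
fit(L+[(-49,15),(49,0),(-15,0)],[w(c,55) for c in C+D]+[w((465,296),61)])
fit([(-49,15),(49,0)],[w(c,55) for c in D])
# cover from w1
o={'eef_pos':[525.812,237.124,231.294],'eef_rot':[0.00145,0.19748,0.98031,-0.0004]}
f=[at_z('wrist',u,5,o)[:2] for u in [(226,158),(300,148),(242,256),(311,247),(275.8,160.2),(275.5,241.5)]]
fit(L+[(-49,15),(49,0)],f)
E
```

```text
-26.121116311322776 [ 484.40251104 -213.42525491] [[-0.2, -0.2], [0.2, 0.1], [-0.1, -0.1], [0.1, 0.2]]
-26.14884035512677 [ 484.57817042 -213.56889142] [[-0.3, -0.1], [-0.0, 0.2], [-0.2, 0.0], [-0.1, 0.4], [0.4, -0.1], [0.5, -0.4], [-0.2, -0.1]]
-26.2184236362141 [ 485.0282285  -213.78519204] [[-0.1, 0.1], [0.1, -0.1]]
-15.05464409090846 [546.58926598 222.8055677 ] [[1.1, 0.5], [1.2, -0.0], [0.1, -0.5], [-0.2, 0.1], [-0.4, -1.1], [-1.7, 1.0]]
```

```bash
python3 -m creep '[[0.0092,0.0364,-0.01,0,0,0,1],[0.0092,0.0364,0,0,0,0,1],[0.0092,0.0364,0,0,0,0,1],[0.0092,0.0364,0,0,0,0,1],[0.0092,0.0364,0,0,0,0,1],[0.0092,0.0364,0,0,0,0,1],[0.0092,0.0364,0,0,0,0,1],[0.0092,0.0364,0,0,0,0,1],[0.0092,0.0364,0,0,0,0,1],[0.0092,0.0364,0.01,0,0,0,1],[0.0092,0.0364,0.015,0,0,0,1],[0.0092,0.0364,0.015,0,0,0,1]]' 50
python3 -m creep '[[0,0,0,0,0,-3.8,1],[0,0,0,0,0,-3.8,1],[0,0,0,0,0,0,1],[0,0,0,0,0,0,1]]'
python3 - <<'E'
from h import *
o=manip.get_obs(); print(o['eef_pos'].tolist(),o['eef_rot'].tolist(),o['force'])
im=snap('wrist','w4.png')
for n,z in [('cover',0),('hole_a',5)]:
    f=eyes.tip_of('wrist',n)
    print(n,[(np.round(x['uv'],1).tolist(),round(x['confidence'],2),np.round(at_z('wrist',x['uv'],z,o)[:2],1).tolist()) for x in f])
c=im[40:290,130:430]; cv2.imwrite('pics/w4c.png',cv2.cvtColor(cv2.resize(c,(720,600),interpolation=cv2.INTER_CUBIC),cv2.COLOR_RGB2BGR))
E
```

```text
clock: 7.33
eef_pos: [565.0, 219.3, 149.4]
eef_rot: [-0.0, 0.195, 0.981, -0.0]
force: [0.7, -0.6, 1.0]
grip_width: 85.8
grip_force: 0.0
clock: 7.67
eef_pos: [564.7, 217.4, 149.3]
eef_rot: [-0.001, 0.13, 0.991, -0.001]
force: [0.4, 0.1, -0.1]
grip_width: 85.5
grip_force: 0.0
[564.7023787647885, 217.4383273289457, 149.33380272348347] [-0.0011001467346388393, 0.13028950484936594, 0.9914752274755076, -0.0005548924758322158] [ 0.43049655  0.08792022 -0.11023031]
cover [([469.3, 223.8], 0.7, [635.1, 387.3]), ([272.1, 176.7], 0.66, [544.7, 220.9])]
hole_a [([425.2, 193.0], 0.7, [593.6, 349.8]), ([287.3, 123.9], 0.63, [503.8, 245.4]), ([275.6, 230.0], 0.6, [592.7, 211.4]), ([498.3, 263.8], 0.57, [679.7, 406.7])]
```

View pics/w4c.png

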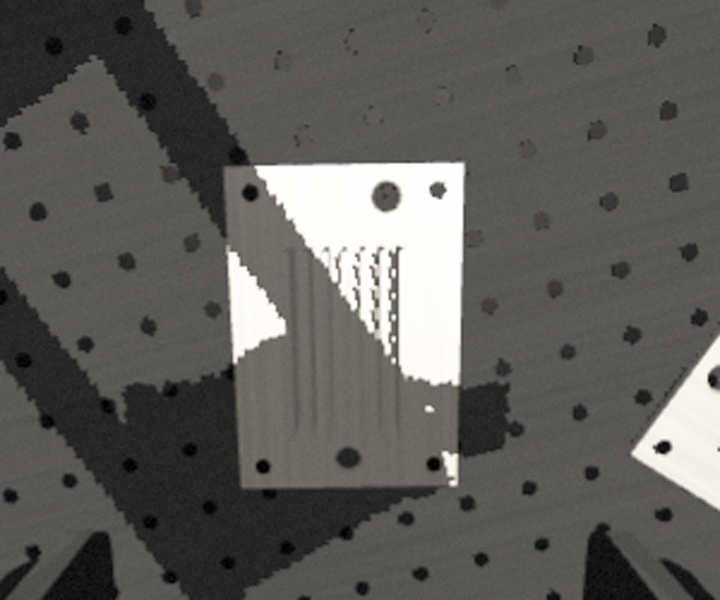

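The crop shows the cover's corners at (224,168), (464,163), (241,488) and (459,486), hole_a at (386,196) and hole_b at (347,457).

```bash
cat >> h.py <<'E'
def fit(P,W):
    P=np.array(P,float);W=np.array(W,float); Pc=P.mean(0);Wc=W.mean(0)
    a=np.sum((P-Pc)[:,0]*(W-Wc)[:,1]-(P-Pc)[:,1]*(W-Wc)[:,0]);b=np.sum((P-Pc)*(W-Wc))
    th=np.arctan2(a,b);c,s=np.cos(th),np.sin(th);R=np.array([[c,-s],[s,c]]);t=Wc-R@Pc
    print(np.degrees(th),t,np.round(W-(P@R.T+t),1).tolist()); return np.degrees(th),t
def todelta(target,o):  # world xy target -> tool dx,dy mm
    R=rot(o['eef_rot']); return R.T@np.array([target[0]-o['eef_pos'][0],target[1]-o['eef_pos'][1],0])
E
python3 - <<'E'
from h import *
o=manip.get_obs()
L=[(-60,-42),(-60,42),(60,-42),(60,42),(-49,15),(49,0)]
f=[at_z('wrist',(u[0]/2.4+130,u[1]/2.4+40),5,o)[:2] for u in [(224,168),(464,163),(241,488),(459,486),(386,196),(347,457)]]
th,t=fit(L,f); R=rot(o['eef_rot']); print('tool y deg',np.degrees(np.arctan2(R[1,1],R[0,1])), todelta(t,o))
E
```

```text
-14.07742883031822 [547.98475891 222.04167022] [[0.4, -0.1], [0.2, 0.1], [-0.1, -0.3], [0.8, 0.8], [-0.2, -0.1], [-1.2, -0.3]]
tool y deg 74.98127035637457 [1.82823440e+01 4.59704783e-01 5.93575802e-03]
```

```bash
python3 -m creep '[[0.009,0.0002,0.02,0,0,-0.9,1],[0.0093,0.0003,0.03,0,0,0,1],[0,0,0.035,0,0,0,1],[0,0,0.03,0,0,0,1],[0,0,0.015,0,0,0,1],[0,0,0.01,0,0,0,1],[0,0,0.0045,0,0,0,1],[0,0,0,0,0,0,1]]'
python3 -m creep '[[0,0,0,0,0,0,-1],[0,0,0,0,0,0,-1],[0,0,0,0,0,0,-1],[0,0,0,0,0,0,-1],[0,0,0,0,0,0,-1],[0,0,0,0,0,0,-1]]' 60
```

```text
clock: 8.48
eef_pos: [548.2, 222.0, 5.6]
eef_rot: [-0.0, 0.122, 0.992, -0.0]
force: [-0.4, -0.1, 0.0]
grip_width: 85.4
grip_force: 0.0
clock: 8.98
eef_pos: [549.1, 222.7, 7.4]
eef_rot: [0.001, 0.122, 0.993, 0.0]
force: [-0.3, -0.7, 5.8]
grip_width: 39.3
grip_force: 62.7
```

```bash
python3 -m creep '[[0,0,-0.006,0,0,0,-1],[0,0,-0.015,0,0,0,-1],[0,0,-0.025,0,0,0,-1],[0,0,-0.03,0,0,0,-1],[0,0,-0.03,0,0,0,-1],[0,0,-0.02,0,0,0,-1],[0,0,-0.01,0,0,0,-1],[0,0,0,0,0,0,-1]]'
python3 -m creep '[[-0.002,-0.02,0,0,0,0,-1],[-0.0035,-0.036,0,0,0,0,-1],[-0.0035,-0.036,0,0,0,0,-1],[-0.0035,-0.036,0,0,0,0,-1],[-0.0035,-0.036,0,0,0,0,-1],[-0.0035,-0.036,0,0,0,0,-1],[-0.0035,-0.036,0,0,0,0,-1],[-0.0035,-0.036,0,0,0,0,-1],[-0.0035,-0.036,0,0,0,0,-1],[-0.0035,-0.036,0,0,0,0,-1],[-0.0035,-0.036,0,0,0,0,-1],[-0.0035,-0.036,0,0,0,0,-1]]'
python3 -m creep '[[-0.001,-0.022,0,0,0,0,-1],[0,0,0,0,0,5,-1],[0,0,0,0,0,5,-1],[0,0,0,0,0,2.1,-1],[0,0,0,0,0,0,-1],[0,0,0,0,0,0,-1]]'
python3 - <<'E'
from h import *
o=manip.get_obs(); R=rot(o['eef_rot']); print(o['eef_pos'].tolist(),o['eef_rot'].tolist(),'tool y',np.degrees(np.arctan2(R[1,1],R[0,1])),todelta((484.7,-213.6),o), R[:,2])
im=snap('wrist','w5.png')
for n,z in [('hole_a',o['eef_pos'][2]-1)]:
    f=eyes.tip_of('wrist',n)
    print(n,[(np.round(x['uv'],1).tolist(),round(x['confidence'],2),np.round(at_z('wrist',x['uv'],z,o)[:2],1).tolist()) for x in f])
E
```

```text
clock: 9.65
eef_pos: [549.5, 223.0, 144.7]
eef_rot: [0.002, 0.122, 0.993, 0.001]
force: [-0.7, -0.5, -3.2]
grip_width: 39.0
grip_force: 61.7
clock: 10.65
eef_pos: [484.7, -191.9, 140.0]
eef_rot: [-0.002, 0.122, 0.993, 0.001]
force: [0.1, -0.1, -1.7]
grip_width: 38.9
grip_force: 61.7
clock: 11.15
eef_pos: [481.3, -212.0, 140.4]
eef_rot: [-0.002, 0.225, 0.974, 0.0]
force: [-0.5, -0.1, -1.8]
grip_width: 38.9
grip_force: 61.6
[481.25174111450957, -212.00659076643387, 140.40777104025102] [-0.001601415318056759, 0.22531119673410444, 0.9742854303686918, 0.00044751147238605263] tool y 63.957592416927156 [-3.79769841  0.08228138 -0.01260414] [-0.00291881  0.00159364 -0.99999447]
hole_a [([306.4, 159.0], 0.96, [441.6, -176.3]), ([276.6, 340.9], 0.71, [518.4, -228.2])]
```

View pics/w5.png

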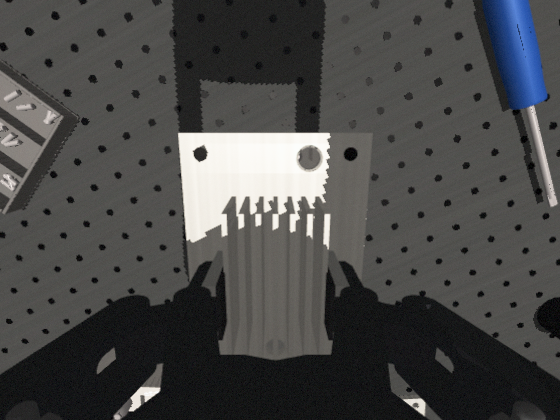

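The cover hangs straight in the grip: near edge from (179,133) to (372,134), and hole_a at (309,158) with the dowel showing through it. I compute the cover pose in hand from these.

```bash
python3 - <<'E'
from h import *
o=manip.get_obs()
im=cv2.cvtColor(cv2.imread('pics/w5.png'),cv2.COLOR_BGR2RGB)
for z in [136,138,140]:
    f=[at_z('wrist',u,z,o)[:2] for u in [(179,133),(372.5,133.5),(309.5,158)]]
    print(z,np.linalg.norm(f[0]-f[1]))
    th,t=fit([(-60,-42),(-60,42),(-49,15)],f); print(todelta(t,o))
cv2.imwrite('pics/w5c.png',cv2.resize(cv2.imread('pics/w5.png')[125:195,270:350],(800,560)[::1] if 0 else (640,560),interpolation=cv2.INTER_CUBIC))
E
```

```text
136 85.0371665496348
-26.110329523696063 [ 480.3171295  -209.98707626] [[-0.2, -0.5], [0.3, 0.4], [-0.1, 0.2]]
[2.22099569 1.23450834 0.00452176]
138 83.88279218185392
-26.110329523696077 [ 480.19417173 -210.01003296] [[0.1, 0.0], [0.1, -0.1], [-0.3, 0.1]]
[2.32140151 1.1599144  0.00471697]
140 82.72841781407305
-26.110329523696095 [ 480.07121396 -210.03298966] [[0.4, 0.6], [-0.0, -0.6], [-0.4, -0.0]]
[2.42180733 1.08532045 0.00491217]
```

View pics/w5c.png

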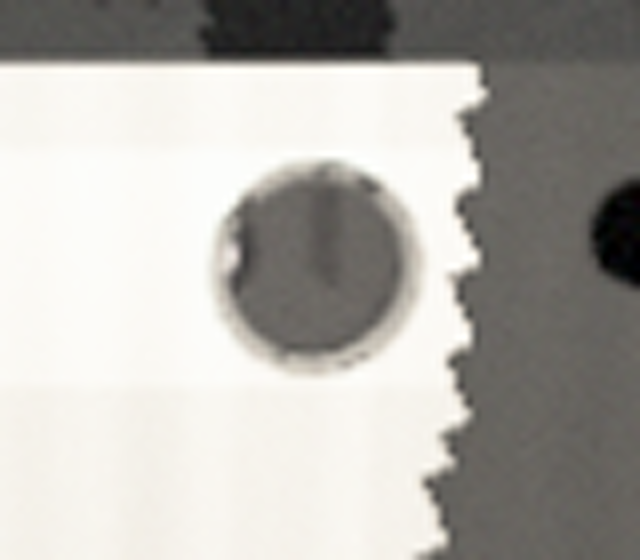

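```bash
python3 -m creep '[[-0.0047,-0.0006,0.015,0,0,0,-1],[0,0,0.02,0,0,0,-1],[0,0,0.015,0,0,0,-1],[0,0,0.008,0,0,0,-1],[0,0,0.003,0,0,0,-1],[0,0,0,0,0,0,-1],[0,0,0,0,0,0,-1]]'
python3 - <<'E'
from h import *
o=manip.get_obs(); R=rot(o['eef_rot']); print(o['eef_pos'].tolist(),'tool y',np.degrees(np.arctan2(R[1,1],R[0,1])), R[:,2],o['force'])
im=snap('wrist','w6.png')
a=cv2.resize(im[125:195,270:350],(400,350),interpolation=cv2.INTER_CUBIC); b=cv2.resize(im[310:380,235:315],(400,350),interpolation=cv2.INTER_CUBIC)
cv2.imwrite('pics/w6c.png',cv2.cvtColor(np.hstack([a,b]),cv2.COLOR_RGB2BGR))
# predicted pixel of dowel_a/b tops (z=66) and hole centres
c=eyes.camera_info('wrist');H=np.array(c['hand_eye']);K=np.array([[c['fx'],0,c['cx']],[0,c['fy'],c['cy']],[0,0,1.]])
T=np.eye(4);T[:3,:3]=R;T[:3,3]=o['eef_pos'];M=np.linalg.inv(T@H)
th=np.radians(-26.15);Rz=np.array([[np.cos(th),-np.sin(th)],[np.sin(th),np.cos(th)]])
for p in [(-49,15),(49,0)]:
    for z in (66,62,55):
        X=np.r_[Rz@np.array(p)+[484.7,-213.6],z]
        print(p,z,cv2.projectPoints(X[None],cv2.Rodrigues(M[:3,:3])[0],M[:3,3],K,c['distortion'])[0].ravel())
E
```

```text
clock: 11.83
eef_pos: [486.8, -215.3, 81.4]
eef_rot: [0.0, 0.226, 0.974, -0.0]
force: [-0.1, -0.1, -2.1]
grip_width: 39.4
grip_force: 61.7
[486.8226396836108, -215.27958167588193, 81.40122118392745] tool y 63.91931372462917 [ 6.63540671e-04 -3.67930749e-04 -9.99999712e-01] [-0.14227709 -0.09354101 -2.09458733]
(-49, 15) 66 [305.73856723 155.24933577]
(-49, 15) 62 [304.99092149 154.47908779]
(-49, 15) 55 [303.76596711 153.21707019]
(49, 0) 66 [274.23708699 333.02440646]
(49, 0) 62 [274.24882317 328.6492377 ]
(49, 0) 55 [274.26821822 321.41776931]
```

View pics/w6c.png

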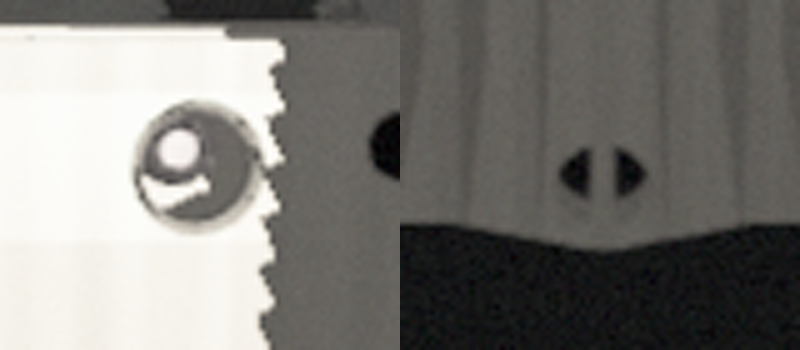

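Through hole_a (crop circle at (199,167)) I see the dowel tip at (180,150). It matches the predicted pixel and leaves the hole only about 0.6 mm off. I correct that and lower onto the dowels.

```bash
python3 -m creep '[[0.0002,-0.0006,0.002,0,0,0,-1],[0,0,0.003,0,0,0,-1],[0,0,0.003,0,0,0,-1],[0,0,0.002,0,0,0,-1],[0,0,0.002,0,0,0,-1],[0,0,0,0,0,0,-1],[0,0,0,0,0,0,-1]]'
```

```text
clock: 12.47
eef_pos: [485.8, -215.5, 68.8]
eef_rot: [-0.0, 0.226, 0.974, 0.0]
force: [0.3, 0.2, -2.4]
grip_width: 39.1
grip_force: 61.7
```

```bash
python3 -m creep '[[0,0,0.0015,0,0,0,-1],[0,0,0.0015,0,0,0,-1],[0,0,0.0015,0,0,0,-1],[0,0,0,0,0,0,-1],[0,0,0,0,0,0,-1]]'
```

```text
clock: 12.88
eef_pos: [486.1, -215.7, 64.8]
eef_rot: [0.0, 0.226, 0.974, -0.0]
force: [-1.6, -0.6, 3.7]
grip_width: 39.2
grip_force: 62.1
```

```bash
python3 -m creep '[[0,0,0.0012,0,0,0,-1],[0,0,0.0012,0,0,0,-1],[0,0,0,0,0,0,-1],[0,0,0,0,0,0,-1]]'
```

```text
clock: 13.22
eef_pos: [486.1, -215.7, 62.5]
eef_rot: [0.0, 0.226, 0.974, -0.0]
force: [-0.8, 0.1, 5.1]
grip_width: 39.1
grip_force: 62.6
```

```bash
python3 -m creep '[[0,0,0.001,0,0,0,-1],[0,0,0,0,0,0,-1],[0,0,0,0,0,0,-1]]'
```

```text
clock: 13.47
eef_pos: [486.1, -215.7, 62.4]
eef_rot: [0.0, 0.226, 0.974, -0.0]
force: [-3.7, 1.3, 12.0]
grip_width: 39.2
grip_force: 63.6
```

```bash
python3 -m creep '[[0,0,0.0006,0,0,0,-1],[0,0,0,0,0,0,-1],[0,0,0,0,0,0,-1]]'
python3 - <<'E'
from h import *
snap('wrist','w7.png'); im=snap('scene','s7.png')
o=manip.get_obs(); print(o['eef_pos'],o['force'],o['moment'],rot(o['eef_rot'])[:,2])
cv2.imwrite('pics/f.png',np.hstack([cv2.resize(cv2.imread('pics/w7.png')[110:390,150:400],(400,448)),cv2.resize(cv2.imread('pics/s7.png')[110:222,230:330],(400,448),interpolation=cv2.INTER_CUBIC)]))
E
```

```text
clock: 13.72
eef_pos: [486.1, -215.7, 62.3]
eef_rot: [0.001, 0.226, 0.974, -0.0]
force: [-4.7, 2.1, 17.0]
grip_width: 39.1
grip_force: 64.3
[ 486.05200215 -215.68779005   62.34655262] [-4.82435054  1.2126453  17.92253463] [0.48109818 0.53972839 0.07692126] [ 1.23213437e-03 -6.08530614e-04 -9.99999056e-01]
```

View pics/f.png

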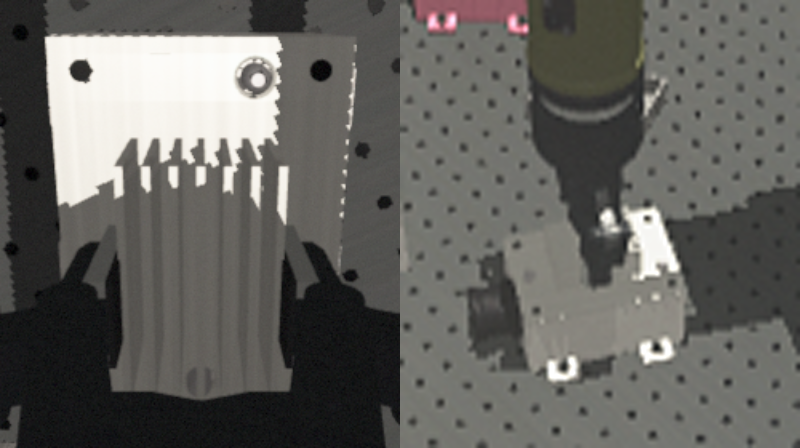

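Dowel_a is proud and centred in its hole at crop (256,77). The scene view shows the cover flush on the box, held with an 18 N push and a 64 N grip. Handing in.

```bash
python3 -c "
from rig import manip
print(manip.sign_off())"
```

```text
the job is handed in; nothing more can be done
None
```

I pushed the plunger to the end of its stroke and it sprang back; the cover is on both dowels, flush as far as the pictures show, still held shut with about 18 N; I handed the job in at about 14 s, but `sign_off` returned no verdict.

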